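# Start up the carving bench

### The job

Start up the carving bench by pressing its controls in order: first switch on the power block by pressing the raised end of its rocker down as far as it goes, then push the dust tray's round button fully in, and last press the large square start key of the hand control all the way down for a moment and let it spring back. Leave the rocker and the round button pressed in, and do not press the small round stop key. Press the hand control where it lies, pick nothing up, and leave everything else standing where it is.

Things in the scene. Friction and masses are not known exactly. Their poses are not given: they have to be found in the camera images.
- power_block: fixed grey box, 130 mm along its x, 90 mm along its y, 45 mm high, origin under its centre; it can stand at any yaw; a short black stub (16 mm across) sticks out of its +x end, the end towards which the raised half of the rocker points. A white rocker (60 mm along the box's x, 36 mm wide, split into two 30 mm halves at the hinge) sits in the middle of its top
- rocker_hinge (a point): point on the rocker's hinge axis, 49 mm above the bench, over the centre of the power block, with the block's axes. The hinge axis runs along y, and the half to be pressed is on the +x side
- rocker_raised_end (a point): point on the top face of the raised half of the rocker, 20 mm from the hinge along the face; it moves with the rocker. Off, it is about 61 mm above the bench and this face slopes up away from the hinge (0.4 rad) while the other half is level; on, this face lies level 54 mm above the bench (9 mm above the box's top) with this point 20 mm from the hinge, and the other half slopes up
- rocker (a joint): angle of the rocker, rad: 0 = off (starts 0 to 0.05), 0.4 = on, raised end pressed down to its stop. It moves stiffly (about 4 N at 20 mm from the hinge) and stays where it is left
- dust_tray: fixed white suction tray with a slatted grille in its top, 200 mm along its x, 210 mm along its y, 70 mm high, origin under its centre
- dust_button_top (a point): centre of the flat top of the tray's round button (40 mm across, upright travel 8 mm), beside the grille at x = -20, y = +75 mm of the tray; it moves with the button: 86 mm above the bench when out, 78 mm when in. A flat collar 54 mm across, 74 mm above the bench, surrounds it
- dust_button (a joint): how far the round button is pushed in, m: 0 = out (starts 0 to 0.001), 0.008 = fully in. It takes about 4 N and stays where it is left
- pendant: loose grey hand control lying on the bench, 160 mm along its x, 70 mm along its y, 30 mm high, 0.5 kg, origin under its centre. The start key is 45 mm towards its +x end (the end away from the robot), the stop key 45 mm towards its -x end
- start_key_top (a point): centre of the top of the start key: the large square one, 28 x 28 mm, 40 mm above the bench (10 mm proud of the housing) when out
- start_key (a joint): how far the start key is pressed, m: 0 = out, 0.005 = all the way down. A spring returns it; about 1.5 N starts it moving and 5 N holds it all the way down
- stop_key_top (a point): centre of the top of the stop key: the small round one, 18 mm across, 40 mm above the bench when out
- stop_key (a joint): how far the stop key is pressed, m: 0 = out, 0.005 = all the way down; same spring
- stamp: a wooden stamp, 50 x 40 mm foot with a turned handle, 58 mm tall, in front of (nearer the robot than) the hand control; loose, not part of the job; origin under its centre
- turned_doll: a small turned wooden doll, 38 mm wide, 56 mm tall, standing on the dust tray's grille; loose, not part of the job; origin under its centre
- carved_block: a wooden block 50 x 30 x 22 mm lying on the dust tray's grille; loose, not part of the job; origin under its centre
- bowl: a wooden bowl, 90 mm across, 40 mm high, at the back of the bench; loose, not part of the job; origin under its centre
- glue_jar: a jar, 52 mm across, 70 mm tall, at the back of the bench; loose, not part of the job; origin under its centre
- brush: a brush with a wooden handle 200 mm long, lying crosswise at the back of the bench; loose, not part of the job; origin under the middle of its length
- tape_roll: a roll of tape, 70 mm across, 24 mm high, at the back of the bench; loose, not part of the job; origin under its centre
Mind the look-alikes: they are no part of the job. What is shaped like the pendant but blue is not meant.

How it is judged:
By the outcome, as a careful person would: the job done as asked, in the order asked, and still so for the second after the job is handed in, with the robot touching nothing.
It also fails if it takes over 58 s, if anything falls off the work surface, if the arm or the gripper's body presses on something with over 40 N, if the wrist force passes 120 N, or if a joint passes its speed limit or range.

### The arm

A 7-joint arm with a two-finger parallel gripper is mounted at the origin on the work surface. World frame = base frame: x ahead of the robot, y to its left, z up, the work surface at z = 0. Lengths are in m, angles in rad, forces in N, time in s.
With the tool pointing down it reaches from about 0.4 to 0.85 m from the base axis. Payload 10.4 kg.
Tool frame: the origin (TCP) lies midway between the tips of the shut fingers; the grasp point (between the pads) lies 19 mm behind it; z points along the fingers, y is the line along which they close (so a half turn about z gives the same grasp; the last joint's range is limited). The gripper opens to 87 mm and grips with 3 to 60 N. Pads are 19 mm wide; open, the fingers measure 117 mm over their backs; the gripper's body (75 mm by 190 mm) begins 51 mm behind the grasp point.
Start: joints at [1.101, 0.332, -0.065, 1.46, 0.022, 1.35, -0.088], TCP at [0.27, -0.564, 0.223] pointing down, gripper open.
Joint ranges: [-2.6, 2.6], [-0.5, 2.12], [-1.47, 1.34], [0.16, 2.42], [-1.27, 4.41], [0.06, 2.06], [-2.6, 2.6]. Speed limits (rad/s): [2.22, 2.22, 2.79, 2.79, 3.14, 3.14, 3.14].

### API

Orientations are given as a unit quaternion [x, y, z, w].
In Python, from bench import r gives the robot as it stands.
- The arm moves only by the tool arm_command, never from a script. Its arguments are lists of equal length, an entry for each row: "xyz": the shift along the world's x, y, z in m, a list of three; "rot": the turn, a rotation vector about the world's x, y, z in rad, a list of three. In form: {"xyz": [[tx, ty, tz], ...], "rot": [[ax, ay, az], ...]}. A call has 1 to 20 rows; each row is the pose to reach, as a shift and turn from the pose commanded when the call began; what a row does not reach only later rows make up. A row lasts 1/12 s, in which the tool goes at most 41.7 mm and 7.16 degrees, less where a joint would pass 70% of its speed; a pose out of reach is approached as far as the arm can. A call with a gripper value outside its range is refused whole. "grip" is the opening, from 0 (shut) to 1 (fully open), set as the call begins (left out, the last holds). The fingers move at their own pace and stop on an object; "squeeze" is the grip in N (left out, the last holds). Time passes only in rows, so rows that repeat a pose let the fingers close. It gives the time, the measured TCP pose, the force, the opening and the grip force at its end, in the units of the state.
- r.read_state(): the state, without advancing time (a new reading comes with each control period).
- r.camera(name): name is "scene" or "side" or "wrist"; returns the picture (384x512x3 uint8, red, green, blue); there is no depth.
- r.camera_model(name): a dict with "fx", "fy", "cx", "cy" (pixels), "T" (4x4, takes a point from camera to world coordinates). Camera axes: x right, y up, looking along -z (the intrinsics and any distortion apply to the point x, -y, -z); pixel columns grow to the right and rows downward; lengths in m; the calibration is good to about 2 mm. The wrist camera is an equidistant fisheye: a pixel r from the principal point sees the ray r / f radians off the axis. A picture is of the moment at which its call begins: read the wrist's pose just before it. camera_model takes no time and is no camera call; for the wrist camera it gives the pose at the moment of the call.
- r.close_job(): hands the job in; it is judged then, once.
Trained networks look in the newest picture that a camera, given by its name, has taken for a name from the list of things; names that differ only in an ending like _2 or _b are one class to them, and where a whole thing is asked for, a point or a joint stands for the part that bears it (a point fixed in the world has none). Each returns a list of dicts, best first, with "conf" (0 to 1); they miss things now and then, are a little off and sometimes report something else, mostly with a low value. They report only what shows in the picture. A call takes as long as a camera call. They do not tell look-alikes from the thing itself.
- r.look_for(label, camera): "at" ([x, y, z] in m, in the coordinates of the camera as it stood for that picture, good to about 4 mm: the middle of the surface that is visible of it).
- r.spot_point(label, camera): "at" ([x, y, z] in m, in the coordinates of the camera as it stood for that picture, good to about 4 mm: a listed point, or the origin of a listed thing).
The state is a dict: "time": time; "joint_positions": joint angles; "joint_vel": joint speeds; "joint_torque": joint torques, N m; "ee_pos": TCP position; "eef_rot": TCP orientation; "ft_force": force on the tool from outside, world axes, zero at the start; "torque": the same for the moment, N m; "width": finger opening in m; "grip_force": force on a finger pad.
Only numpy, scipy, OpenCV 4.12 (cv2) and the standard library are available. Lean on these libraries where they do the work, as an engineer would, in place of code of your own. Each camera call takes 0.05 s, during which the arm holds its last target. There are 200 camera calls.

## Working session

There is one attempt and no reset: what is moved stays moved. The work goes in short steps, Python scripts to look and compute and a tool call to move; the robot and the scene stay as the last step left them, time stands still between calls to the robot, and variables do not carry over. Pictures are saved under pics/ and viewed, at most 10 in all, crops included, and the job is handed in when it is done.

Besides the shell and the picture viewer there is one more tool, called as name(argument=value, ...), one argument or row to a line, values as JSON. arm_command: Moves the arm, as the interface text tells. Its arguments: {"type":"object","properties":{"xyz":{"type":"array"},"rot":{"type":"array"},"grip":{"type":"number"},"squeeze":{"type":"number"}},"required":["xyz","rot"]}

```bash
mkdir -p pics
cat > h.py <<'E'
import numpy as np, cv2
from bench import r
def W(cam,p):
    return (np.array(r.camera_model(cam)["T"])@np.r_[p,1])[:3]
def shot(cam,name=None):
    im=r.camera(cam)
    if name: cv2.imwrite('pics/'+name+'.png',im[:,:,::-1])
    return im
def find(cam,labels,T=None):
    T=np.array(r.camera_model(cam)["T"]) if T is None else T
    for l in labels:
        for d in r.spot_point(l,cam)[:3]:
            p=np.array(d["at"]);print(cam,l,round(d["conf"],2),np.round((T@np.r_[p,1])[:3],4))
E
python3 - <<'E'
from h import *
a=shot("scene","s1");b=shot("side","d1")
cv2.imwrite('pics/both.png',np.vstack([a,b])[:,:,::-1])
L=["power_block","rocker_hinge","rocker_raised_end","dust_tray","dust_button_top","pendant","start_key_top","stop_key_top"]
find("scene",L);find("side",L)
print(r.read_state()["time"])
E
```

```text
scene power_block 0.65 [ 0.5644 -0.0063 -0.0014]
scene rocker_hinge 0.67 [ 0.5714 -0.0119  0.045 ]
scene rocker_raised_end 0.51 [ 0.5815 -0.0014  0.0579]
scene rocker_raised_end 0.27 [ 0.5884 -0.2564  0.0438]
scene dust_tray 0.66 [ 5.287e-01  2.657e-01 -1.000e-04]
scene dust_tray 0.42 [ 0.5693 -0.0129  0.0437]
scene dust_button_top 0.57 [0.5007 0.337  0.0826]
scene pendant 0.77 [ 0.5251 -0.4528 -0.0025]
scene pendant 0.71 [ 0.5471 -0.2712 -0.003 ]
scene pendant 0.61 [ 0.3594 -0.1095  0.0014]
scene start_key_top 0.45 [ 0.5883 -0.2559  0.0419]
scene start_key_top 0.42 [ 0.3131 -0.1053  0.0451]
scene start_key_top 0.4 [ 0.5194 -0.4988  0.042 ]
scene stop_key_top 0.57 [ 0.5288 -0.4075  0.0382]
scene stop_key_top 0.56 [ 0.4013 -0.1202  0.0427]
scene stop_key_top 0.39 [ 0.5005 -0.2895  0.0386]
side power_block 0.66 [ 0.5679 -0.0083  0.0011]
side rocker_hinge 0.94 [ 0.5672 -0.0065  0.0471]
side rocker_raised_end 0.69 [0.5794 0.0029 0.0606]
side dust_tray 0.72 [0.5329 0.2598 0.0012]
side dust_button_top 0.8 [0.5059 0.3362 0.0836]
side pendant 0.79 [ 0.3556 -0.1137  0.0026]
side pendant 0.78 [ 0.5426 -0.2704  0.0009]
side pendant 0.65 [ 0.5241 -0.4513 -0.002 ]
side start_key_top 0.63 [ 0.3168 -0.1074  0.0411]
side start_key_top 0.6 [ 0.5891 -0.2582  0.0431]
side stop_key_top 0.64 [0.5918 0.196  0.0715]
side stop_key_top 0.57 [ 0.4022 -0.1158  0.0429]
side stop_key_top 0.53 [ 0.5313 -0.4059  0.038 ]
0.9
```

View pics/s1.png

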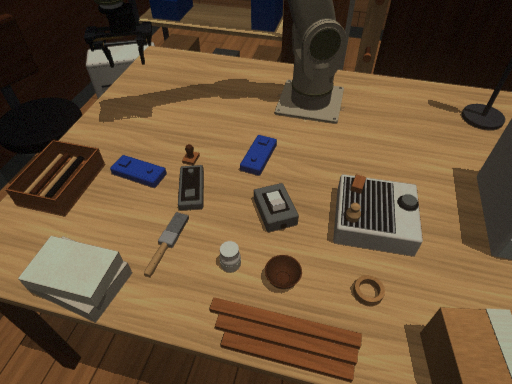

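View pics/d1.png

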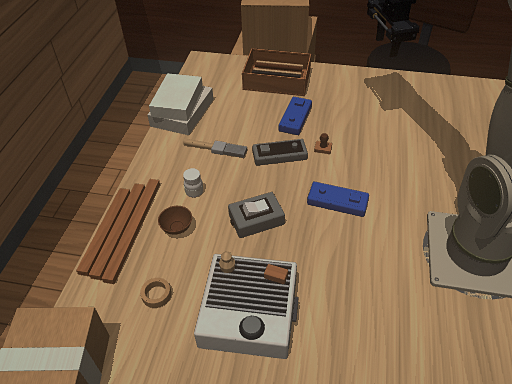

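The scene shows three pendant shapes: blue at (138,170), blue at (258,155), and grey at (191,187). The grey one, with the stamp at (190,155) in front of it, fits the description. The power block is at (276,207) and the tray button at (408,202). I'll enlarge the pendant and the block to confirm.

Run:
```python
import cv2,numpy as np
a=cv2.imread('pics/s1.png');b=cv2.imread('pics/d1.png')
f=lambda im,x,y,w,h:cv2.resize(im[y:y+h,x:x+w],(400,300),interpolation=cv2.INTER_CUBIC)
cv2.imwrite('pics/c1.png',np.vstack([np.hstack([f(a,155,150,80,60),f(a,236,175,80,60)]),np.hstack([f(b,240,122,80,60),f(b,216,183,80,60)])]))
```

```text
(no output)
```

View pics/c1.png

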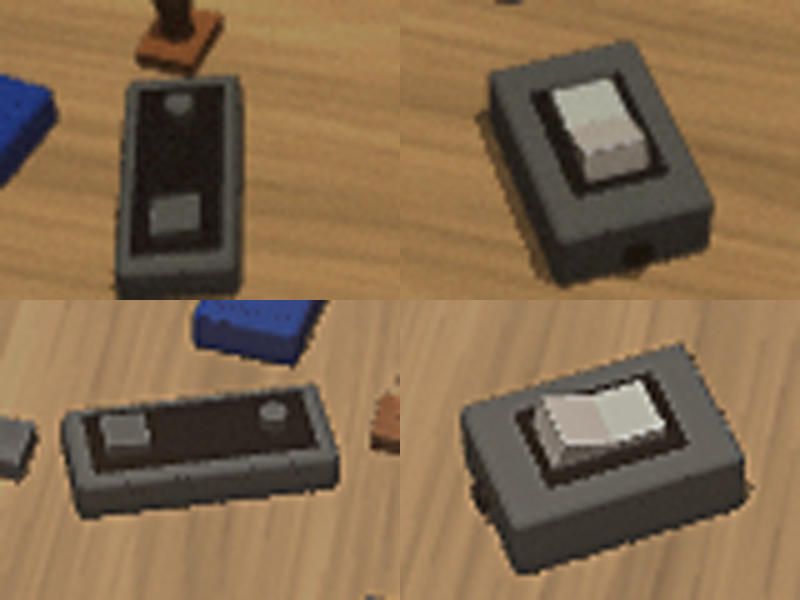

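The crop confirms it. The grey pendant has its square start key at the far end. The power block's stub is on the side away from the robot, at about scene (284,226). I'll shut the gripper and move above the rocker.

arm_command(
  xyz=[
    [0.02,0.035,0],
    [0.04,0.07,0],
    [0.06,0.105,0],
    [0.08,0.14,0],
    [0.1,0.175,0],
    [0.12,0.21,0],
    [0.14,0.245,0],
    [0.16,0.28,0],
    [0.18,0.315,0],
    [0.2,0.35,0],
    [0.22,0.385,0],
    [0.24,0.42,0],
    [0.26,0.455,0],
    [0.28,0.49,0],
    [0.29,0.52,0],
    [0.3,0.55,0],
    [0.3,0.55,0],
    [0.3,0.55,0],
    [0.3,0.55,0],
  ],
  rot=[
    [0,0,0],
    [0,0,0],
    [0,0,0],
    [0,0,0],
    [0,0,0],
    [0,0,0],
    [0,0,0],
    [0,0,0],
    [0,0,0],
    [0,0,0],
    [0,0,0],
    [0,0,0],
    [0,0,0],
    [0,0,0],
    [0,0,0],
    [0,0,0],
    [0,0,0],
    [0,0,0],
    [0,0,0],
  ],
  grip=0,
)

```text
time: 2.48
ee_pos: [0.57, -0.0145, 0.2225]
eef_rot: [0.975, 0.221, -0.0, 0.0]
ft_force: [-0.2, -0.9, -0.0]
width: 0.0004
grip_force: 0.0
```

Run:
```python
from h import *
T=np.array(r.camera_model("wrist")["T"]);shot("wrist","w1")
find("wrist",["power_block","rocker_hinge","rocker_raised_end"],T)
s=r.read_state();print(s["time"],s["ee_pos"],s["eef_rot"],s["ft_force"],s["width"])
m=r.camera_model("wrist");print({k:m[k] for k in("fx","fy","cx","cy")},T.round(3))
```

```text
wrist power_block 0.8 [ 0.5684 -0.0071 -0.0019]
wrist rocker_hinge 0.6 [ 0.562  -0.0094  0.0499]
wrist rocker_raised_end 0.67 [5.799e-01 3.000e-04 6.500e-02]
2.6833 [ 0.56991909 -0.0151224   0.22265186] [ 9.75388671e-01  2.20492304e-01 -9.40757373e-06  2.90725600e-04] [ 0.9431422  -0.54502466  0.12008455] 0.0006129909272086953
{'fx': 297.3186396354542, 'fy': 297.3186396354542, 'cx': 252.4358190901022, 'cy': 193.04154144244706} [[ 0.432  0.859  0.276  0.647]
 [-0.902  0.411  0.132  0.023]
 [ 0.    -0.306  0.952  0.385]
 [ 0.     0.     0.     1.   ]]
```

View pics/w1.png

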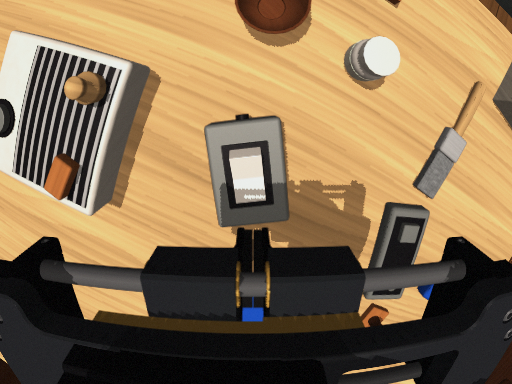

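The block is at the centre, with its stub at (242,117) and the rocker spanning (230,150) to (271,202). I'll back-project these to get the yaw.

```bash
cat >> h.py <<'E'
def ray(T,m,u,v,z):
    x,y=(u-m["cx"])/m["fx"],(v-m["cy"])/m["fy"];t=np.hypot(x,y)
    d=np.array([np.sin(t)*x/t,-np.sin(t)*y/t,-np.cos(t)]);d=T[:3,:3]@d
    return (T[:3,3]+d*(z-T[2,3])/d[2])
E
python3 - <<'E'
from h import *
m=r.camera_model("wrist");T=np.array(m["T"])
im=cv2.imread('pics/w1.png')
g=cv2.cvtColor(im,6);roi=np.zeros_like(g);roi[140:215,220:276]=1
w=((g>140)&(roi>0)).astype(np.uint8)
n,l,st,_=cv2.connectedComponentsWithStats(w);k=1+st[1:,4].argmax()
pts=np.argwhere(l==k)[:,::-1]
box=cv2.boxPoints(cv2.minAreaRect(pts.astype(np.float32)));print(box)
P=[ray(T,m,u,v,.054)[:2] for u,v in box];print(np.round(P,4))
for i in range(4):
    d=P[(i+1)%4]-P[i];print(np.linalg.norm(d).round(4),np.degrees(np.arctan2(d[1],d[0])).round(1))
# top face corners by hand
C=[ray(T,m,u,v,.045)[:2] for u,v in[(207,126),(279,117),(288,219),(218,226)]]
C=np.array(C);print(C.round(4),C.mean(0))
for i in range(4):
    d=C[(i+1)%4]-C[i];print(np.linalg.norm(d).round(4),np.degrees(np.arctan2(d[1],d[0])).round(1))
print(ray(T,m,242,117,.03))
cv2.imwrite('pics/w1c.png',cv2.resize(im[100:240,190:300],None,fx=4,fy=4))
E
```

```text
[[227.91464 150.23172]
 [259.9634  146.67075]
 [265.76828 198.91464]
 [233.71951 202.47562]]
[[ 0.585   0.023 ]
 [ 0.6042 -0.0079]
 [ 0.5514 -0.0411]
 [ 0.5311 -0.0088]]
0.0363 -58.2
0.0624 -147.8
0.0381 122.2
0.0627 30.5
[[ 0.599   0.0567]
 [ 0.6434 -0.0132]
 [ 0.537  -0.0796]
 [ 0.4907 -0.0047]] [ 0.56752286 -0.01018779]
0.0829 -57.6
0.1255 -148.0
0.0881 121.7
0.1245 29.6
[0.62420251 0.02472603 0.03      ]
```

View pics/w1c.png

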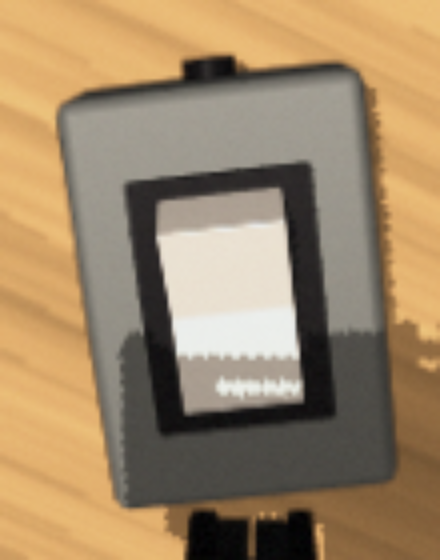

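arm_command(
  xyz=[
    [0.008,0.008,-0.02],
    [0.016,0.016,-0.05],
    [0.016,0.016,-0.085],
    [0.016,0.016,-0.12],
    [0.016,0.016,-0.14],
    [0.016,0.016,-0.15],
    [0.016,0.016,-0.156],
    [0.016,0.016,-0.161],
    [0.016,0.016,-0.165],
    [0.016,0.016,-0.168],
    [0.016,0.016,-0.169],
    [0.016,0.016,-0.169],
  ],
  rot=[
    [0,0,0],
    [0,0,0],
    [0,0,0],
    [0,0,0],
    [0,0,0],
    [0,0,0],
    [0,0,0],
    [0,0,0],
    [0,0,0],
    [0,0,0],
    [0,0,0],
    [0,0,0],
  ],
)

```text
time: 3.68
ee_pos: [0.5878, 0.0027, 0.0554]
eef_rot: [0.975, 0.222, 0.002, 0.0]
ft_force: [2.3, 1.1, 3.6]
width: 0.0001
grip_force: 1.8
```

arm_command(
  xyz=[
    [0,0,-0.001],
    [0,0,-0.002],
    [0,0,-0.003],
    [0,0,-0.004],
    [0,0,-0.004],
  ],
  rot=[
    [0,0,0],
    [0,0,0],
    [0,0,0],
    [0,0,0],
    [0,0,0],
  ],
)

```text
time: 4.1
ee_pos: [0.5879, 0.0026, 0.0541]
eef_rot: [0.975, 0.221, 0.002, 0.001]
ft_force: [-9.5, 1.2, 37.7]
width: 0.0004
grip_force: 18.1
```

The rocker is at its stop (38 N at 54 mm). I'll lift and check it, then move on to the button.

arm_command(
  xyz=[
    [0,0,0.02],
    [0,0,0.05],
    [0,0,0.09],
    [0,0,0.13],
    [0,0,0.17],
    [0,0,0.17],
  ],
  rot=[
    [0,0,0],
    [0,0,0],
    [0,0,0],
    [0,0,0],
    [0,0,0],
    [0,0,0],
  ],
)

```text
time: 4.6
ee_pos: [0.5889, 0.0024, 0.228]
eef_rot: [0.975, 0.221, 0.005, 0.002]
ft_force: [0.3, -0.3, 0.4]
width: 0.0006
grip_force: 0.0
```

Run:
```python
from h import *
im=shot("wrist");a=shot("side");cv2.imwrite('pics/w2.png',np.hstack([cv2.resize(im[110:260,170:320],(400,400)),cv2.resize(a[170:250,206:286],(400,400))])[:,:,::-1])
```

```text
(no output)
```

View pics/w2.png

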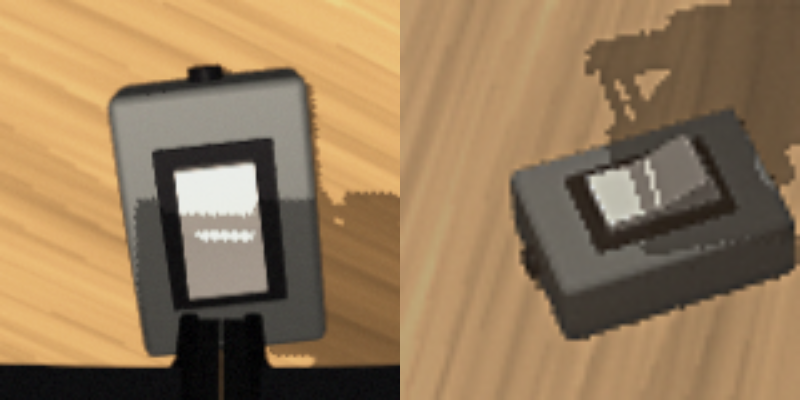

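arm_command(
  xyz=[
    [-0.004,0.02,0],
    [-0.012,0.055,0],
    [-0.02,0.09,0],
    [-0.028,0.125,0],
    [-0.036,0.16,0],
    [-0.044,0.195,0],
    [-0.052,0.23,0],
    [-0.06,0.265,0],
    [-0.068,0.29,0],
    [-0.075,0.31,0],
    [-0.083,0.334,0],
    [-0.083,0.334,0],
    [-0.083,0.334,0],
  ],
  rot=[
    [0,0,0],
    [0,0,0],
    [0,0,0],
    [0,0,0],
    [0,0,0],
    [0,0,0],
    [0,0,0],
    [0,0,0],
    [0,0,0],
    [0,0,0],
    [0,0,0],
    [0,0,0],
    [0,0,0],
  ],
)

```text
time: 5.78
ee_pos: [0.5016, 0.337, 0.2179]
eef_rot: [0.975, 0.223, -0.001, 0.0]
ft_force: [0.8, -1.4, -0.9]
width: 0.0009
grip_force: 0.0
```

Run:
```python
from h import *
T=np.array(r.camera_model("wrist")["T"]);shot("wrist","w3")
find("wrist",["dust_button_top","dust_tray","turned_doll"],T)
s=r.read_state();print(s["time"],s["ee_pos"],s["ft_force"])
```

```text
wrist dust_button_top 0.59 [0.5019 0.3365 0.0843]
wrist dust_tray 0.67 [0.5285 0.2634 0.0006]
wrist dust_tray 0.44 [0.4759 0.1998 0.0682]
wrist turned_doll 0.74 [0.5897 0.1976 0.0705]
5.9833 [0.50369678 0.33474509 0.2189295 ] [ 0.11339311 -0.08582116 -0.5074119 ]
```

View pics/w3.png

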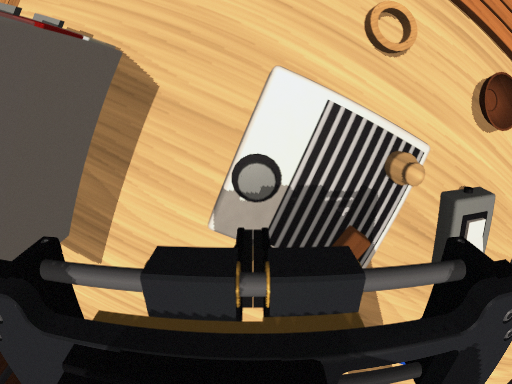

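The rocker now lies flat and is on. The button at (256,177) is directly below the tool, and the doll at (405,168) is well clear. Pressing the button.

arm_command(
  xyz=[
    [0,0,-0.03],
    [0,0,-0.065],
    [0,0,-0.1],
    [0,0,-0.12],
    [0,0,-0.128],
    [0,0,-0.133],
    [0,0,-0.136],
    [0,0,-0.139],
    [0,0,-0.141],
    [0,0,-0.143],
    [0,0,-0.144],
    [0,0,-0.144],
  ],
  rot=[
    [0,0,0],
    [0,0,0],
    [0,0,0],
    [0,0,0],
    [0,0,0],
    [0,0,0],
    [0,0,0],
    [0,0,0],
    [0,0,0],
    [0,0,0],
    [0,0,0],
    [0,0,0],
  ],
)

```text
time: 6.98
ee_pos: [0.5041, 0.3365, 0.0781]
eef_rot: [0.975, 0.221, 0.001, 0.0]
ft_force: [-5.1, -6.4, 18.3]
width: 0.0001
grip_force: 9.0
```

Button fully in (18 N at 78 mm). I'll lift and cross to the pendant.

arm_command(
  xyz=[
    [0,0,0.02],
    [0,0,0.055],
    [0,0,0.09],
    [0,0,0.125],
    [0,0,0.15],
    [0.003,-0.02,0.15],
    [0.009,-0.06,0.15],
    [0.015,-0.1,0.15],
    [0.021,-0.14,0.15],
    [0.027,-0.18,0.15],
    [0.033,-0.22,0.15],
    [0.038,-0.26,0.15],
    [0.044,-0.3,0.15],
    [0.05,-0.34,0.15],
    [0.056,-0.38,0.15],
    [0.062,-0.42,0.15],
    [0.068,-0.46,0.15],
    [0.074,-0.5,0.15],
    [0.08,-0.54,0.15],
    [0.084,-0.57,0.15],
  ],
  rot=[
    [0,0,0],
    [0,0,0],
    [0,0,0],
    [0,0,0],
    [0,0,0],
    [0,0,0],
    [0,0,0],
    [0,0,0],
    [0,0,0],
    [0,0,0],
    [0,0,0],
    [0,0,0],
    [0,0,0],
    [0,0,0],
    [0,0,0],
    [0,0,0],
    [0,0,0],
    [0,0,0],
    [0,0,0],
    [0,0,0],
  ],
)

```text
time: 8.65
ee_pos: [0.5872, -0.2376, 0.226]
eef_rot: [0.975, 0.22, 0.001, 0.001]
ft_force: [-0.5, -0.5, 1.0]
width: 0.0005
grip_force: 0.0
```

arm_command(
  xyz=[
    [0,-0.013,0],
    [0.002,-0.023,0],
    [0.002,-0.023,0],
  ],
  rot=[
    [0,0,0],
    [0,0,0],
    [0,0,0],
  ],
)

```text
time: 8.9
ee_pos: [0.5892, -0.258, 0.2256]
eef_rot: [0.975, 0.221, 0.0, 0.0]
ft_force: [-0.1, 0.5, 0.0]
width: 0.0006
grip_force: 0.0
```

Run:
```python
from h import *
m=r.camera_model("wrist");T=np.array(m["T"]);im=shot("wrist")
find("wrist",["start_key_top","stop_key_top","pendant"],T)
s=r.read_state();print(s["time"],s["ee_pos"],s["ft_force"])
shot("side");shot("scene");find("side",["dust_button_top"]);find("scene",["dust_button_top"])
np.save('T4.npy',T)
cv2.imwrite('pics/w4.png',cv2.resize(im[90:290,170:370],(600,600))[:,:,::-1])
```

```text
wrist start_key_top 0.74 [ 0.5919 -0.2548  0.0399]
wrist stop_key_top 0.61 [ 0.4016 -0.1161  0.0398]
wrist pendant 0.63 [ 0.5434 -0.2691  0.0006]
wrist pendant 0.6 [ 0.5232 -0.4561  0.0025]
wrist pendant 0.57 [ 0.3601 -0.111   0.0026]
9.1 [ 0.58965763 -0.25427601  0.22595567] [ 0.02123669 -0.04153468  0.11800373]
side dust_button_top 0.61 [0.5044 0.3399 0.0758]
scene dust_button_top 0.61 [0.503  0.338  0.0751]
```

View pics/w4.png

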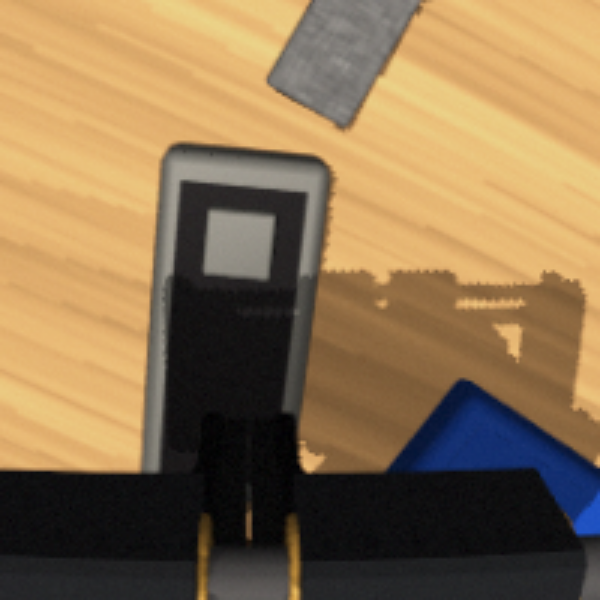

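The square start key is at about wrist (250,171), under the tool. The button reads as in. A quick ray check before pressing.

```bash
python3 -c "
from h import *
print(ray(np.load('T4.npy'),r.camera_model('wrist'),249.7,171.3,.04))"
```

```text
[ 0.58905503 -0.2541564   0.04      ]
```

arm_command(
  xyz=[
    [0.001,0.002,-0.03],
    [0.001,0.002,-0.07],
    [0.001,0.002,-0.11],
    [0.001,0.002,-0.145],
    [0.001,0.002,-0.168],
    [0.001,0.002,-0.18],
    [0.001,0.002,-0.184],
    [0.001,0.002,-0.187],
    [0.001,0.002,-0.189],
    [0.001,0.002,-0.191],
    [0.001,0.002,-0.192],
    [0.001,0.002,-0.193],
    [0.001,0.002,-0.193],
    [0.001,0.002,-0.193],
  ],
  rot=[
    [0,0,0],
    [0,0,0],
    [0,0,0],
    [0,0,0],
    [0,0,0],
    [0,0,0],
    [0,0,0],
    [0,0,0],
    [0,0,0],
    [0,0,0],
    [0,0,0],
    [0,0,0],
    [0,0,0],
    [0,0,0],
  ],
)

```text
time: 10.47
ee_pos: [0.5912, -0.2549, 0.0353]
eef_rot: [0.975, 0.222, 0.001, 0.001]
ft_force: [-5.8, 2.8, 16.0]
width: 0.0005
grip_force: 7.7
```

Start key fully down (16 N at 35 mm). Lifting straight off.

arm_command(
  xyz=[
    [0,0,0.006],
    [0,0,0.02],
    [0,0,0.05],
    [0,0,0.09],
    [0,0,0.13],
    [0,0,0.17],
    [0,0,0.19],
    [0,0,0.19],
    [0,0,0.19],
  ],
  rot=[
    [0,0,0],
    [0,0,0],
    [0,0,0],
    [0,0,0],
    [0,0,0],
    [0,0,0],
    [0,0,0],
    [0,0,0],
    [0,0,0],
  ],
)

```text
time: 11.22
ee_pos: [0.5908, -0.2549, 0.225]
eef_rot: [0.975, 0.222, 0.002, 0.001]
ft_force: [0.1, 0.7, -0.8]
width: 0.0001
grip_force: 0.0
```

Run:
```python
from h import *
a=shot("scene");b=shot("side")
find("side",["rocker_raised_end","dust_button_top","pendant","start_key_top"])
f=lambda im,x,y,w,h:cv2.resize(im[y:y+h,x:x+w],(400,300),interpolation=cv2.INTER_CUBIC)
cv2.imwrite('pics/f.png',np.vstack([np.hstack([f(a,155,150,80,60),f(a,236,175,80,60)]),np.hstack([f(b,240,122,80,60),f(b,180,240,140,105)])])[:,:,::-1])
```

```text
side rocker_raised_end 0.56 [0.5829 0.0035 0.0506]
side dust_button_top 0.66 [0.5034 0.338  0.0796]
side pendant 0.7 [ 0.5252 -0.4495 -0.006 ]
side pendant 0.68 [ 0.5448 -0.2703  0.0014]
side pendant 0.68 [ 0.3533 -0.1164  0.0027]
side start_key_top 0.6 [ 0.3164 -0.1076  0.0423]
side start_key_top 0.55 [ 0.5932 -0.2566  0.0407]
side start_key_top 0.37 [ 0.5166 -0.4931  0.0406]
```

View pics/f.png

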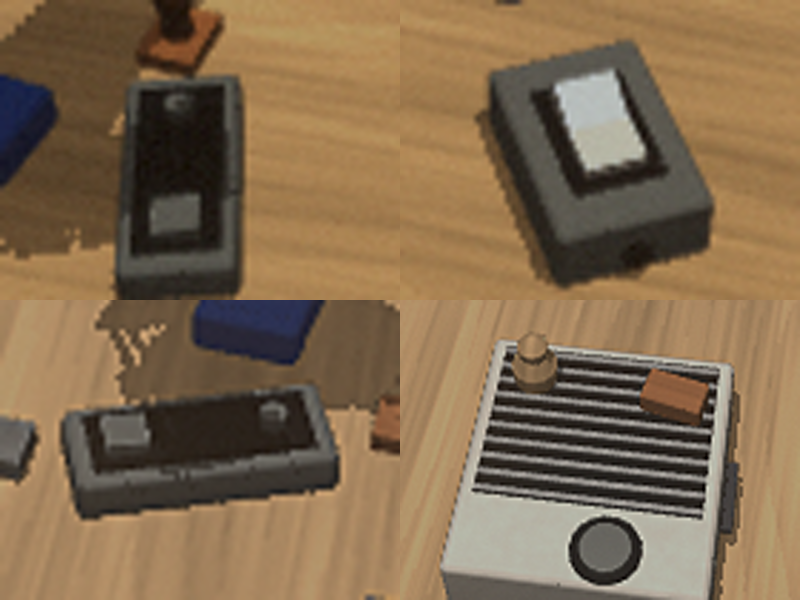

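The rocker is on, the button is in, the start key has sprung back, and nothing else has moved. Handing in.

```bash
python3 -c "
from bench import r
print(r.close_job())"
```

```text
the job is handed in; nothing more can be done
None
```

The job is handed in: I pressed the rocker on, the dust button fully in, and the grey hand control's start key down and released, in that order, finishing at about 11 s of the 58 s limit with nothing else disturbed.

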